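# Put the stray stopper away in its tilt-out bin

### The job

A black rubber stopper has been left out on the shop counter. Tip the bin that holds the other rubber stoppers right forward until it rests on its stop, drop the stopper in with them, and press the bin back, firmly but without ramming it, until it clicks fully shut. Keep all the rubber stoppers in that bin, leave the other two bins shut and do not disturb the glassware standing on the counter.

Things in the scene. Friction and masses are not known exactly. Their poses are not given: they have to be found in the camera images.
- stopper: The stray rubber stopper, a black tapered plug standing on its small end on the counter: 25 mm tall, 33 mm across below, 41 mm across on top, about 40 g. Origin: centre of its small (lower) face, z along its axis towards the large end.
- rail: Aluminium base plate fixed to the counter, 126 x 372 x 6 mm, carrying a row of three equal tilt-bin cabinets, 121 mm apart centre to centre, fronts facing the robot. Which cabinet stands left, middle or right varies. Origin: centre of its underside; x points to the back of the cabinets, y along the row.
- rubber_cab: Fixed cabinet whose clear bin holds three rubber stoppers: 120 deep (x), 118 wide (y), 164 high, white cheeks, clear back and hood; top 170 mm above the counter. Origin: centre of its underside, 6 mm above the counter; x points to its back, its front is at x = -60 mm. The hood covers the bin up to the front: things go in only when it is tipped out.
- rubber_bin (a joint): Angle of the rubber-stopper bin, rad: 0 shut, 0.82 tipped fully forward (to the robot) on its stop. Beyond about 0.45 rad it tips forward by its weight, below 0.3 it sinks back, but only to about 0.13, ajar against a spring catch. The catch (up to 0.13 rad) takes a pull of 6 to 13 N or a push of 5 to 12.5 N at the bar, its strength varies; pushed past it the bin snaps to 0.
- rubber_bar (a point): Centre of the steel bar handle on the bin's front: round, 8 mm thick, 76 mm long, along its y axis, 32 mm of free room behind it. Shut, it is 153 mm above the counter, 6 mm below the top edge of the bin's front, 56 mm forward of the pivot and 112 mm above it; fully tipped, 77 mm above the counter. Axes turn with the bin; shut: x to the back, z up.
- rubber_pivot (a point): Midpoint of the hinge pin of the rubber-stopper bin (fixed, 41 mm above the counter, 20 mm behind the bin's front; axes as the cabinet's). The pin runs along y; the bin's top turns forward (-x) about it. The bin is 106 wide, 105 deep, about 0.42 kg. Its shut stop yields about 1 mm for 10 N at the bar.
- rubber_in (a point): Point inside the rubber-stopper bin, turning with it: midway across, 52 mm behind the front's outer face, 38 mm above the bin's floor. The hollow is 100 wide, from 48 mm in front of this point to 50 mm behind it, open at the top; its front wall rises 88 mm above the point, its back wall 40 mm. Axes as those of the bar.
- cork_bin (a joint): Angle of the bin that holds corks (equal bin, to be left shut): 0 shut, grows as it tips forward.
- vial_bin (a joint): Angle of the bin that holds small amber vials (equal bin, to be left shut): 0 shut, grows as it tips forward.
- stock1: One of the three rubber stoppers already in the bin (loose; same size and origin as the stray one).
- stock2: Another stopper in the bin.
- stock3: Another stopper in the bin.
- beaker: Bystander: glass beaker, 68 mm across, 85 mm tall. Origin: centre of its base, z up.
- flask: Bystander: conical glass flask, 84 mm across the base, 120 mm tall. Origin: centre of its base, z up.
- jar: Bystander: glass jar with a brass lid, 58 mm across, 90 mm tall. Origin: centre of its base, z up.
Things that resemble listed ones, but are neither listed nor needed, are in the scene too. What is shaped like the stopper but blue or white is not meant.

How it is judged:
By the outcome, as a careful person would: the job done as asked, in the order asked, and still so for the second after the job is handed in, with the robot touching nothing.
It also fails if it takes over 67 s, if anything falls off the work surface, if the arm or the gripper's body presses on something with over 40 N, if the wrist force passes 120 N, or if a joint passes its speed limit or range.

### The arm

A 6-joint arm with a two-finger parallel gripper is mounted at the origin on the work surface. World frame = base frame: x ahead of the robot, y to its left, z up, the work surface at z = 0. Lengths are in m, angles in rad, forces in N, time in s.
With the tool pointing down it reaches from about 0.35 to 0.975 m from the base axis. Payload 4.9 kg.
Tool frame: the origin (TCP) lies at the very end of the fingers, on their centre line; the grasp point (between the pads) lies 19 mm behind it; z points along the fingers, y is the line along which they close (so a half turn about z gives the same grasp; the last joint's range is limited). The gripper opens to 85 mm and grips with 20 to 120 N. Pads are 22 mm wide; open, the fingers measure 114 mm over their backs; the gripper's body (76 mm by 85 mm) begins 54 mm behind the grasp point. The pads swing forward as they close: fully open they stand 13 mm farther back than shut.
Start: joints at [1.212, 0.053, 1.613, -0, 1.476, -0.119], TCP at [0.148, 0.607, 0.231] pointing down, gripper open.
Joint ranges: [-3.01, 3.01], [-1.01, 2.22], [0.06, 2.58], [-1.02, 4.17], [0.09, 2.62], [-3.14, 3.14]. Speed limits (rad/s): [2.57, 2.57, 3.14, 3.14, 3.14, 3.14].

### API

Orientations are given as a rotation vector (axis times angle).
In Python, from station import * gives the robot as it stands.
- The arm moves only by the shell command python3 -m crank 'ROWS' [OPENING] [FORCE]. ROWS is JSON, a list of rows, each an object with "offset": the shift along the tool's x, y, z in m, a list of three; "twist": the turn, a rotation vector about the tool's x, y, z in degrees, a list of three. In form: [{"offset": [x, y, z], "twist": [rx, ry, rz]}, ...]. A call has 1 to 20 rows; each row is the pose to reach, as a shift and turn from the pose commanded when the call began, along the tool's axes at that moment; what a row does not reach only later rows make up. A row lasts 1/8 s, in which the tool goes at most 62.5 mm and 10.7 degrees, less where a joint would pass 70% of its speed; a pose out of reach is approached as far as the arm can. A call with a gripper value outside its range is refused whole. OPENING is the opening, from 0 (shut) to 1 (fully open), set as the call begins (- or left out, the last holds). The fingers move at their own pace and stop on an object; FORCE is the grip in N (left out, the last holds). Time passes only in rows, so rows that repeat a pose let the fingers close. It gives the time, the measured TCP pose, the force, the opening and the grip force at its end, in the units of the state.
- get_obs(): the state, without advancing time (a new reading comes with each control period).
- get_image(name): name is "side" or "top"; returns the picture (400x640x3 uint8, red, green, blue); there is no depth.
- get_calibration(name): a dict with "intrinsics" (3x3 intrinsics, pixels), "k1" (the pictures are not rectified: a ray, as slopes to the right and down, at radius r is drawn at 1 + k1 r^2 times it, then the intrinsics apply), "world_from_camera" (4x4, takes a point from camera to world coordinates). Camera axes: x right, y up, looking along -z (the intrinsics and any distortion apply to the point x, -y, -z); pixel columns grow to the right and rows downward; lengths in m; the calibration is good to about 2 mm. A picture is of the moment at which its call begins. get_calibration takes no time and is no camera call.
- finish_job(): hands the job in; it is judged then, once.
Trained networks look in the newest picture that a camera, given by its name, has taken for a name from the list of things; names that differ only in an ending like _2 or _b are one class to them, and where a whole thing is asked for, a point or a joint stands for the part that bears it (a point fixed in the world has none). Each returns a list of dicts, best first, with "confidence" (0 to 1); they miss things now and then, are a little off and sometimes report something else, mostly with a low value. They report only what shows in the picture. A call takes as long as a camera call. They do not tell look-alikes from the thing itself.
- cut_out(query, camera): "region" (400x640 bool, what is visible of it) and "rect" ([centre column, centre row, width, height] in pixels, round what is visible of it).
The state is a dict: "t": time; "q": joint angles; "dq": joint speeds; "effort": joint torques, N m; "tool_pos": TCP position; "tool_rot": TCP orientation; "contact_force": force on the tool from outside, world axes, zero at the start; "wrist_torque": the same for the moment, N m; "opening": finger opening in m; "grip_force": force on a finger pad.
Only numpy, scipy, OpenCV 4.12 (cv2) and the standard library are available. Lean on these libraries where they do the work, as an engineer would, in place of code of your own. Each camera call takes 0.05 s, during which the arm holds its last target. There are 200 camera calls.

## Working session

There is one attempt and no reset: what is moved stays moved. The work goes in short steps, Python scripts to look and compute and a shell command to move; the robot and the scene stay as the last step left them, time stands still between calls to the robot, and variables do not carry over. Pictures are saved under pics/ and viewed, at most 10 in all, crops included, and the job is handed in when it is done.

```bash
mkdir -p pics; ls; python3 - <<'E'
from station import *
import cv2
for n in("top","side"):
    im=get_image(n); cv2.imwrite(f"pics/{n}0.png",im[:,:,::-1])
    c=get_calibration(n); print(n,c)
    for q in("stopper","rubber_cab","rubber_bar","rail","beaker","flask","jar"):
        print(q,[(round(d["confidence"],2),[round(float(v)) for v in d["rect"]]) for d in cut_out(q,n)][:6])
print(get_obs())
E
```

```text
pics
top {'intrinsics': array([[412.53921365,   0.        , 319.71904626],
       [  0.        , 412.53921365, 206.58205979],
       [  0.        ,   0.        ,   1.        ]]), 'k1': 0.02272052269213193, 'world_from_camera': array([[-0.00798554,  0.99490692, -0.10048107,  0.42454488],
       [-0.99958881, -0.01070952, -0.02659917, -0.03534813],
       [-0.0275398 ,  0.10022734,  0.99458335,  1.35834559],
       [ 0.        ,  0.        ,  0.        ,  1.        ]])}
stopper [(0.68, [233, 235, 12, 6]), (0.57, [210, 277, 11, 12]), (0.5, [213, 251, 12, 15])]
rubber_cab [(0.64, [307, 181, 42, 54])]
rubber_bar [(0.5, [311, 200, 34, 15])]
rail []
beaker []
flask [(0.69, [201, 185, 30, 24]), (0.38, [309, 182, 40, 54])]
jar [(0.77, [431, 172, 21, 23]), (0.57, [309, 199, 37, 13])]
side {'intrinsics': array([[500.83921303,   0.        , 312.49468537],
       [  0.        , 500.83921303, 208.8989203 ],
       [  0.        ,   0.        ,   1.        ]]), 'k1': -0.021345250428480244, 'world_from_camera': array([[-0.19405769,  0.93286104, -0.30349941,  0.15404688],
       [-0.9809869 , -0.18374
[... 381 characters left out ...]
 [(0.69, [425, 144, 27, 28])]
{'t': 0.8, 'q': array([ 1.21198580e+00,  5.26621061e-02,  1.61288436e+00,  4.39408901e-05,
        1.47601870e+00, -1.19040490e-01]), 'dq': array([ 0.00217677,  0.00020136,  0.00123839, -0.00052118,  0.00107348,
        0.00012131]), 'effort': array([-1.16930114e-03, -3.93630695e+01, -3.70447254e+01, -1.27450576e-04,
        2.38782332e-04, -2.98002988e-05]), 'tool_pos': array([0.14843125, 0.60710273, 0.23133644]), 'tool_rot': array([-3.75730543e-01, -3.11900702e+00, -5.82142296e-05]), 'contact_force': array([ 0.10366212,  0.13800203, -0.63899732]), 'wrist_torque': array([-0.00907826, -0.04894133,  0.00957621]), 'grip_force': 0.0, 'opening': 0.08535017688496488}
```

```bash
python3 - <<'E'
import cv2,numpy as np
a=cv2.imread("pics/side0.png"); b=cv2.imread("pics/top0.png")
cv2.imwrite("pics/s1.png",cv2.resize(a[100:360,110:470],None,fx=2.2,fy=2.2,interpolation=2))
cv2.imwrite("pics/t1.png",cv2.resize(b[120:320,170:470],None,fx=2.6,fy=2.6,interpolation=2))
E
```

```text
(no output)
```

View pics/s1.png

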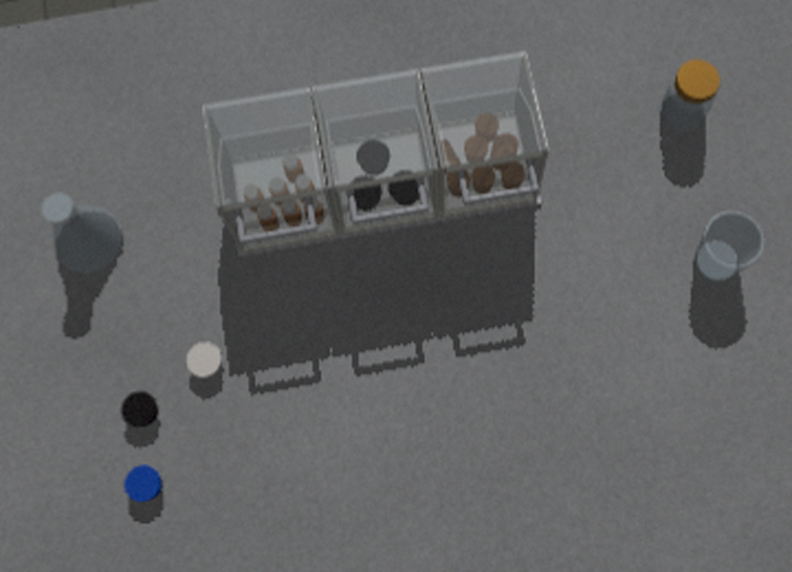

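View pics/t1.png

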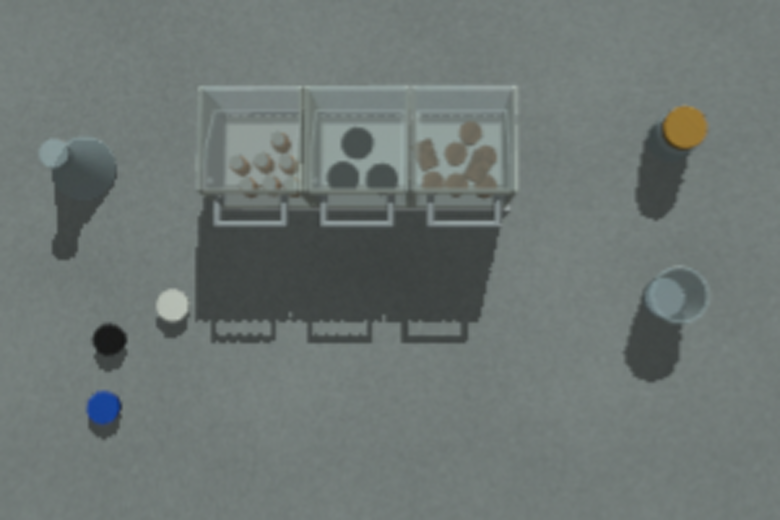

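Side and top views show three cabinets: vials on the left, rubber stoppers in the middle, corks on the right. In the top image the middle bar spans about (294..321, 205).

Candidates for the stray stopper, in top pixels:
- black at (212,250)
- white at (236,237), which is a decoy
- blue at (210,277), which is a decoy

I choose the black one. Next I'll check it in a close crop and compute positions.

```bash
cat > h.py <<'E'
import numpy as np, cv2
from station import get_calibration
def ray(n,uv):
    c=get_calibration(n);K=c["intrinsics"];T=c["world_from_camera"]
    s0=np.array([(uv[0]-K[0,2])/K[0,0],(uv[1]-K[1,2])/K[1,1]]);s=s0.copy()
    for _ in range(9): s=s0/(1+c["k1"]*s@s)
    return T[:3,3],T[:3,:3]@np.array([s[0],-s[1],-1])
def onz(n,uv,z):
    o,d=ray(n,uv); return (o+d*(z-o[2])/d[2]).round(4)
def proj(n,p):
    c=get_calibration(n);K=c["intrinsics"];T=np.linalg.inv(c["world_from_camera"])
    q=T[:3,:3]@np.array(p)+T[:3,3];s=np.array([q[0],-q[1]])/-q[2];s=s*(1+c["k1"]*s@s)
    return (K[:2,:2]@s+K[:2,2]).round(1)
E
python3 - <<'E'
from h import *
a=cv2.imread("pics/side0.png"); b=cv2.imread("pics/top0.png")
for n,im,(x0,x1,y0,y1) in(("top",b,(195,230,235,265)),("side",a,(160,190,272,300))):
    g=im.max(2)[y0:y1,x0:x1]<60   # dark and...
    m=(im[y0:y1,x0:x1].max(2)<45).astype(np.uint8)
    print(n,m.sum(),[ (onz(n,(x0+np.median(np.nonzero(m)[1]),y0+np.median(np.nonzero(m)[0])),.02))])
for n,uv in (("top",(211.9,250.4)),("side",(173.2,285.9))): print(onz(n,uv,.025),"stop")
for n,L in (("top",[(215,224),(286,224),(322,222),(392,222),(429,222),(500,222)]),("side",[(240,236),(311,227),(352,217),(427,208),(464,197),(536,188)])):
    for u,v in L:
        uv=(u/2.6+170,v/2.6+120) if n=="top" else (u/2.2+110,v/2.2+100)
        print(n,onz(n,uv,.153))
A=cv2.resize(b[225:290,195:260],(520,520),interpolation=2);B=cv2.resize(b[160:225,275:350],(600,520),interpolation=2)
A=A[:,:390] ; cv2.imwrite("pics/c1.png",np.hstack([A,B])[:, :][:, :990] if 0 else cv2.resize(np.hstack([A,B]),(790,415)))
E
```

```text
top 104 [array([0.4219, 0.3529, 0.02  ])]
side 195 [array([0.42  , 0.3554, 0.02  ])]
[0.4206 0.3501 0.025 ] stop
[0.4191 0.3537 0.025 ] stop
top [0.5497 0.1946 0.153 ]
top [0.5488 0.1139 0.153 ]
top [0.5507 0.073  0.153 ]
top [ 0.5498 -0.0062  0.153 ]
top [ 0.5494 -0.048   0.153 ]
top [ 0.5485 -0.1279  0.153 ]
side [0.5545 0.1975 0.153 ]
side [0.5499 0.1219 0.153 ]
side [0.5526 0.0772 0.153 ]
side [ 0.5471 -0.0032  0.153 ]
side [ 0.5518 -0.0445  0.153 ]
side [ 0.5469 -0.1227  0.153 ]
```

View pics/c1.png

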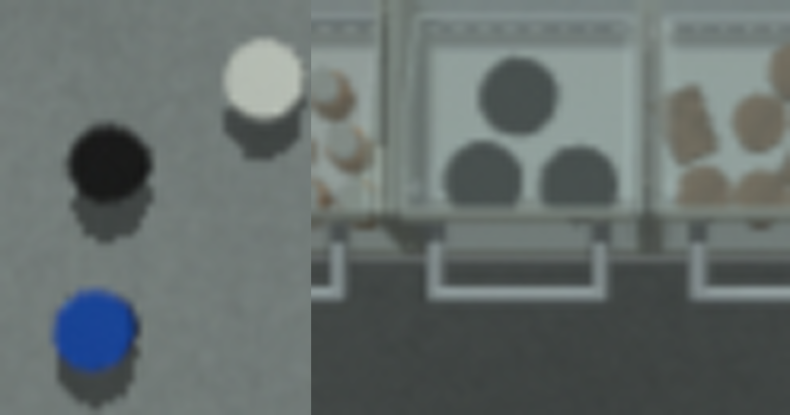

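The crop confirms it: black stopper in the left panel at ≈(211,250), with the white and blue ones separate. The middle bin holds three black stoppers and its bar is clear. Bar ≈ (0.550, 0.035, 0.153), stray stopper ≈ (0.420, 0.353). I'll move above the bar now.

```bash
cat >> h.py <<'E'
from scipy.spatial.transform import Rotation as Rn
from station import get_obs
PIV=np.array([.606,.035,.041])
R0=np.array([[0,1,0],[1,0,0],[0,0,-1.]])
def tilt(th): return Rn.from_euler("y",-th).as_matrix()
def rel(p,R,p0,R_0):
    return (R_0.T@(np.array(p)-p0)).round(4).tolist(),np.degrees(Rn.from_matrix(R_0.T@R).as_rotvec()).round(1).tolist()
def now():
    o=get_obs(); return o["tool_pos"],Rn.from_rotvec(o["tool_rot"]).as_matrix()
E
python3 - <<'E'
from h import *
p,R=now()
print(rel([.55,.035,.25],R0,p,R))
E
```

```text
([-0.5259, -0.4604, -0.0187], [0.0, -0.0, 76.3])
```

```bash
python3 -m crank '[{"offset":[-0.05,-0.044,-0.018],"twist":[0,0,8]},{"offset":[-0.09,-0.08,-0.0187],"twist":[0,0,16]},{"offset":[-0.13,-0.114,-0.0187],"twist":[0,0,24]},{"offset":[-0.17,-0.149,-0.0187],"twist":[0,0,32]},{"offset":[-0.21,-0.184,-0.0187],"twist":[0,0,40]},{"offset":[-0.25,-0.219,-0.0187],"twist":[0,0,48]},{"offset":[-0.29,-0.254,-0.0187],"twist":[0,0,56]},{"offset":[-0.33,-0.289,-0.0187],"twist":[0,0,64]},{"offset":[-0.37,-0.324,-0.0187],"twist":[0,0,70]},{"offset":[-0.41,-0.359,-0.0187],"twist":[0,0,74]},{"offset":[-0.45,-0.394,-0.0187],"twist":[0,0,76.3]},{"offset":[-0.49,-0.429,-0.0187],"twist":[0,0,76.3]},{"offset":[-0.5259,-0.4604,-0.0187],"twist":[0,0,76.3]},{"offset":[-0.5259,-0.4604,-0.0187],"twist":[0,0,76.3]},{"offset":[-0.5259,-0.4604,-0.0187],"twist":[0,0,76.3]},{"offset":[-0.5259,-0.4604,-0.0187],"twist":[0,0,76.3]}]' 0.3 20; python3 - <<'E'
from h import *
p,R=now(); print(p,rel([.55,.035,.134],R0,p,R))
E
```

```text
t: 2.8
tool_pos: [0.5494, 0.036, 0.2501]
tool_rot: [-2.22, -2.222, -0.0]
contact_force: [0.5, -0.1, 0.0]
opening: 0.0256
grip_force: 0.0
[0.54942013 0.0360187  0.25008175] ([-0.001, 0.0006, 0.1161], [0.0, -0.0, 0.0])
```

```bash
python3 -m crank '[{"offset":[-0.001,0.0006,0.045],"twist":[0,0,0]},{"offset":[-0.001,0.0006,0.08],"twist":[0,0,0]},{"offset":[-0.001,0.0006,0.085],"twist":[0,0,0]},{"offset":[-0.001,0.0006,0.085],"twist":[0,0,0]}]' ; python3 - <<'E'
from h import *
from station import *
a=get_image("side");b=get_image("top")
print(now()[0], proj("side",[.55,.035,.153]),proj("top",[.55,.035,.153]))
A=cv2.resize(a[130:230,235:335],(390,390),interpolation=2);B=cv2.resize(b[150:250,260:360],(390,390),interpolation=2)
cv2.imwrite("pics/g1.png",np.hstack([A,B])[:,:,::-1])
E
```

```text
t: 3.3
tool_pos: [0.5507, 0.0345, 0.1659]
tool_rot: [2.221, 2.221, 0.001]
contact_force: [0.1, 0.3, 0.8]
opening: 0.0256
grip_force: 0.0
[0.55171063 0.03420844 0.16736442] [287.9 196.4] [306.8 205.5]
```

View pics/g1.png

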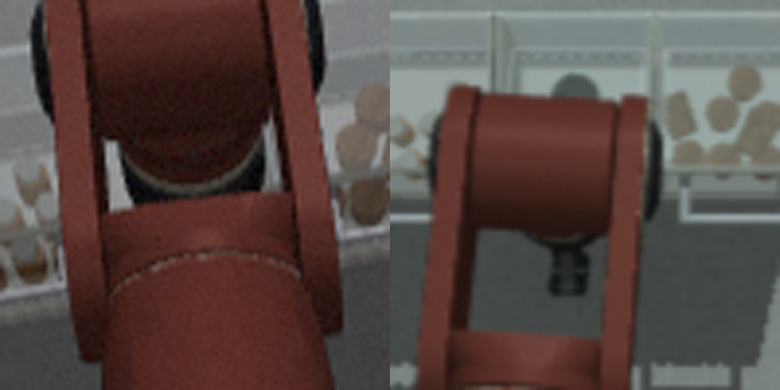

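The arm hides the fingers in both views, so only the neighbouring bars show. I'll descend slowly and watch the force.

```bash
python3 -m crank '[{"offset":[0,0,0.006],"twist":[0,0,0]},{"offset":[0,0,0.012],"twist":[0,0,0]},{"offset":[0,0,0.016],"twist":[0,0,0]}]'; python3 -m crank '[{"offset":[0,0,0.006],"twist":[0,0,0]},{"offset":[0,0,0.012],"twist":[0,0,0]},{"offset":[0,0,0.015],"twist":[0,0,0]}]'
```

```text
t: 3.78
tool_pos: [0.5504, 0.0339, 0.1485]
tool_rot: [-2.222, -2.22, 0.0]
contact_force: [0.2, 0.9, -0.0]
opening: 0.0255
grip_force: 0.0
t: 4.15
tool_pos: [0.5502, 0.034, 0.1333]
tool_rot: [-2.222, -2.22, 0.001]
contact_force: [0.3, 0.8, 0.2]
opening: 0.0253
grip_force: 0.0
```

```bash
python3 -m crank '[{"offset":[0,0,0],"twist":[0,0,0]},{"offset":[0,0,0],"twist":[0,0,0]},{"offset":[0,0,0],"twist":[0,0,0]},{"offset":[0,0,0],"twist":[0,0,0]}]' 0.0 20
python3 - <<'E'
from h import *
p0=np.array([.550,.035,.134]);off=np.array([.550,.035,.134])-PIV
for th in(0.03,.06,.1,.15,.2,.28,.36,.44,.52,.6,.68,.75,.80,.83,.85):
    print(th,rel(PIV+tilt(th)@off,tilt(th)@R0,p0,R0))
E
```

```text
t: 4.65
tool_pos: [0.5491, 0.034, 0.1335]
tool_rot: [-2.22, -2.219, 0.004]
contact_force: [-5.1, -1.5, 1.5]
opening: 0.0069
grip_force: 20.0
0.03 ([0.0, -0.0028, 0.0017], [-1.7, 0.0, 0.0])
0.06 ([0.0, -0.0055, 0.0035], [-3.4, 0.0, 0.0])
0.1 ([0.0, -0.009, 0.0061], [-5.7, 0.0, 0.0])
0.15 ([0.0, -0.0133, 0.0094], [-8.6, 0.0, 0.0])
0.2 ([0.0, -0.0174, 0.013], [-11.5, 0.0, 0.0])
0.28 ([0.0, -0.0235, 0.0191], [-16.0, 0.0, 0.0])
0.36 ([0.0, -0.0292, 0.0257], [-20.6, 0.0, 0.0])
0.44 ([0.0, -0.0343, 0.0327], [-25.2, 0.0, 0.0])
0.52 ([0.0, -0.0388, 0.0401], [-29.8, 0.0, 0.0])
0.6 ([0.0, -0.0427, 0.0479], [-34.4, 0.0, 0.0])
0.68 ([0.0, -0.046, 0.0559], [-39.0, 0.0, 0.0])
0.75 ([0.0, -0.0484, 0.0631], [-43.0, 0.0, 0.0])
0.8 ([0.0, -0.0497, 0.0684], [-45.8, 0.0, 0.0])
0.83 ([0.0, -0.0504, 0.0716], [-47.6, 0.0, 0.0])
0.85 ([0.0, -0.0508, 0.0737], [-48.7, 0.0, 0.0])
```

The bar is gripped (opening 7 mm). Now I'll follow the arc.

```bash
python3 -m crank '[{"offset":[0,-0.0028,0.0017],"twist":[-1.7,0,0]},{"offset":[0,-0.0055,0.0035],"twist":[-3.4,0,0]},{"offset":[0,-0.009,0.0061],"twist":[-5.7,0,0]},{"offset":[0,-0.0133,0.0094],"twist":[-8.6,0,0]},{"offset":[0,-0.0174,0.013],"twist":[-11.5,0,0]},{"offset":[0,-0.0174,0.013],"twist":[-11.5,0,0]}]'; python3 - <<'E'
from h import *
b=np.array([.550,.035,.134]);off=b-PIV
th0=.2;p0=PIV+tilt(th0)@off
for th in(.28,.36,.44,.52,.6,.68,.75,.80,.83,.85):
    print(th,rel(PIV+tilt(th)@off,tilt(th)@R0,p0,tilt(th0)@R0))
print(get_obs()["wrist_torque"],now()[0],p0)
E
```

```text
t: 5.4
tool_pos: [0.532, 0.0342, 0.1206]
tool_rot: [2.117, 2.115, 0.213]
contact_force: [-1.0, 1.2, 0.8]
opening: 0.0069
grip_force: 20.4
0.28 ([0.0, -0.0073, 0.0048], [-4.6, 0.0, 0.0])
0.36 ([0.0, -0.0141, 0.0101], [-9.2, 0.0, 0.0])
0.44 ([0.0, -0.0205, 0.016], [-13.8, 0.0, 0.0])
0.52 ([0.0, -0.0264, 0.0223], [-18.3, 0.0, 0.0])
0.6 ([0.0, -0.0318, 0.0291], [-22.9, 0.0, 0.0])
0.68 ([0.0, -0.0366, 0.0364], [-27.5, 0.0, 0.0])
0.75 ([0.0, -0.0404, 0.043], [-31.5, 0.0, 0.0])
0.8 ([0.0, -0.0427, 0.0479], [-34.4, 0.0, 0.0])
0.83 ([0.0, -0.044, 0.0508], [-36.1, 0.0, 0.0])
0.85 ([0.0, -0.0449, 0.0529], [-37.2, 0.0, 0.0])
[ 0.23376249  0.14983281 -0.0751548 ] [0.53203956 0.03419822 0.12062025] [0.53264002 0.035      0.12102071]
```

```bash
python3 -m crank '[{"offset":[0,-0.0073,0.0048],"twist":[-4.6,0,0]},{"offset":[0,-0.0141,0.0101],"twist":[-9.2,0,0]},{"offset":[0,-0.0205,0.016],"twist":[-13.8,0,0]},{"offset":[0,-0.0264,0.0223],"twist":[-18.3,0,0]},{"offset":[0,-0.0318,0.0291],"twist":[-22.9,0,0]},{"offset":[0,-0.0366,0.0364],"twist":[-27.5,0,0]},{"offset":[0,-0.0404,0.043],"twist":[-31.5,0,0]},{"offset":[0,-0.0427,0.0479],"twist":[-34.4,0,0]},{"offset":[0,-0.0436,0.0499],"twist":[-35.5,0,0]},{"offset":[0,-0.0436,0.0499],"twist":[-35.5,0,0]}]'
```

```text
t: 6.65
tool_pos: [0.4996, 0.0347, 0.0628]
tool_rot: [1.739, 1.74, 0.754]
contact_force: [-21.2, 1.2, 12.6]
opening: 0.0072
grip_force: 22.5
```

```bash
python3 -m crank '[{"offset":[0,0,0],"twist":[0,0,0]},{"offset":[0,0,0],"twist":[0,0,0]},{"offset":[0,0,0],"twist":[0,0,0]},{"offset":[0,0,0],"twist":[0,0,0]}]' 0.3 20
python3 -m crank '[{"offset":[0,0,-0.02],"twist":[0,0,0]},{"offset":[0,0,-0.05],"twist":[0,0,0]},{"offset":[0,0,-0.1],"twist":[0,0,0]},{"offset":[0,0,-0.15],"twist":[0,0,0]},{"offset":[0,0,-0.16],"twist":[0,0,0]},{"offset":[0,0,-0.16],"twist":[0,0,0]}]' 1.0
python3 - <<'E'
from h import *
p,R=now();print(p)
RS=R0  # closing along x world, yaw 0
print("stopper over",rel([.41,.352,.15],RS,p,R))
print(rel([.42,.352,.15],RS@Rn.from_euler('z',-40,degrees=True).as_matrix(),p,R),rel([.42,.352,.15],RS@Rn.from_euler('z',40,degrees=True).as_matrix(),p,R))
print(get_obs()["q"])
E
```

```text
t: 7.15
tool_pos: [0.5005, 0.0339, 0.0635]
tool_rot: [1.738, 1.736, 0.755]
contact_force: [-0.5, 0.5, -0.7]
opening: 0.0255
grip_force: 0.0
t: 7.9
tool_pos: [0.4528, 0.048, 0.1702]
tool_rot: [1.758, 1.751, 0.723]
contact_force: [0.1, 0.6, -0.1]
opening: 0.0853
grip_force: 0.0
[0.45281573 0.04797405 0.17024739]
stopper over ([0.3039, -0.0446, -0.019], [45.2, 0.5, -0.2])
([0.3039, -0.0375, -0.0119], [43.2, 16.3, -38.1]) ([0.3039, -0.0375, -0.0119], [43.5, -15.3, 37.7])
[-0.09393249 -1.00979352  2.58400921  0.08156287  0.78119772 -0.12408513]
```

```bash
python3 -m crank '[{"offset":[0.03,0,0],"twist":[5,0,0]},{"offset":[0.08,0,-0.01],"twist":[15,0,0]},{"offset":[0.13,-0.01,-0.015],"twist":[25,0,0]},{"offset":[0.16,-0.02,-0.015],"twist":[30,0,0]},{"offset":[0.16,-0.02,-0.015],"twist":[30,0,0]}]' 0.75
python3 - <<'E'
from h import *
from station import *
a=get_image("side");b=get_image("top")
for n,im in(("top",b),("side",a)):
    print(n,[(round(d["confidence"],2),[round(float(v),1) for v in d["rect"]],onz(n,d["rect"][:2],.02)) for d in cut_out("stopper",n)][:7])
    print(proj(n,[.486,.035,.077]))
p,R=now();print(p,get_obs()["q"])
A=cv2.resize(a[120:300,150:350],(400,360),interpolation=2);B=cv2.resize(b[130:310,180:380],(400,360),interpolation=2)
cv2.imwrite("pics/g2.png",np.hstack([A,B])[:,:,::-1])
print(rel([.421,.352,.12],Rn.from_euler("z",90,degrees=True).as_matrix()@R0,p,R))
E
```

```text
t: 8.52
tool_pos: [0.4291, 0.2093, 0.1647]
tool_rot: [2.081, 2.074, 0.267]
contact_force: [-0.5, 0.2, -1.2]
opening: 0.0641
grip_force: 0.0
top [(0.44, [231.6, 236.6, 1.1, 9.2], array([0.4647, 0.288 , 0.02  ]))]
[308.3 228.5]
side [(0.45, [171.5, 321.1, 15.2, 13.4], array([0.3351, 0.3686, 0.02  ]))]
[293.9 230.8]
[0.42890318 0.20688669 0.16557794] [ 0.35126643 -0.44152237  2.16657001 -0.10711774  1.17105923  0.38809058]
([0.1453, -0.0205, 0.0407], [11.6, 12.3, -89.8])
```

View pics/g2.png

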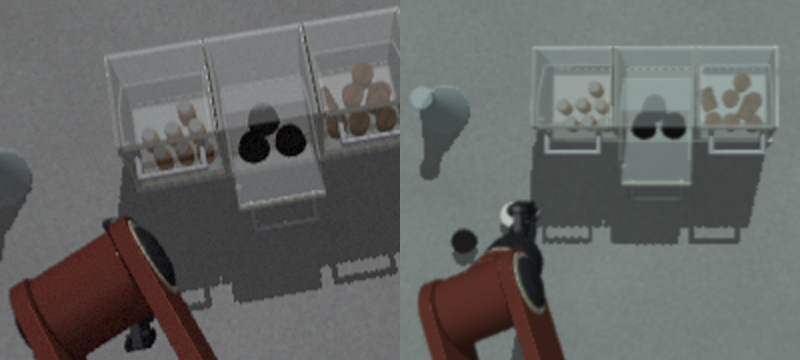

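The bin rests tipped forward, with its bar at about (309,228) as predicted. The other two bins are shut, and the black stopper is still at (212,250). Next, above the stopper.

```bash
python3 -m crank '[{"offset":[0.03,-0.004,0],"twist":[2,2,-10]},{"offset":[0.06,-0.008,0],"twist":[4,4,-20]},{"offset":[0.09,-0.012,0],"twist":[5,6,-30]},{"offset":[0.12,-0.016,0],"twist":[7,7,-40]},{"offset":[0.1453,-0.0205,0],"twist":[8,8,-50]},{"offset":[0.1453,-0.0205,0.01],"twist":[9,9,-60]},{"offset":[0.1453,-0.0205,0.02],"twist":[10,10,-70]},{"offset":[0.1453,-0.0205,0.03],"twist":[11,11,-80]},{"offset":[0.1453,-0.0205,0.0407],"twist":[11.6,12.3,-89.8]},{"offset":[0.1453,-0.0205,0.0407],"twist":[11.6,12.3,-89.8]},{"offset":[0.1453,-0.0205,0.0407],"twist":[11.6,12.3,-89.8]},{"offset":[0.1453,-0.0205,0.0407],"twist":[11.6,12.3,-89.8]}]' 0.75
python3 - <<'E'
from h import *
p,R=now();print(p,R.round(2).tolist(),get_obs()["q"])
for z in(.06,.02,.004): print(rel([.420,.352,z],Rn.from_euler("z",90,degrees=True).as_matrix()@R0,p,R))
E
```

```text
t: 10.22
tool_pos: [0.4215, 0.3527, 0.1214]
tool_rot: [0.002, 3.14, 0.002]
contact_force: [0.5, 0.7, -0.4]
opening: 0.0642
grip_force: 0.0
[0.42151919 0.35274191 0.12141248] [[-1.0, 0.0, 0.0], [0.0, 1.0, 0.0], [-0.0, 0.0, -1.0]] [ 5.61280257e-01 -3.37588811e-02  1.88942556e+00  2.23969708e-04
  1.28389204e+00 -1.00814451e+00]
([0.0016, -0.0008, 0.0614], [0.1, 0.1, -0.1])
([0.0017, -0.0009, 0.1014], [0.1, 0.1, -0.1])
([0.0017, -0.0009, 0.1174], [0.1, 0.1, -0.1])
```

```bash
python3 -m crank '[{"offset":[0.001,0,0.04],"twist":[0,0,0]},{"offset":[0.001,0,0.075],"twist":[0,0,0]},{"offset":[0.001,0,0.1],"twist":[0,0,0]},{"offset":[0.001,0,0.112],"twist":[0,0,0]},{"offset":[0.001,0,0.116],"twist":[0,0,0]},{"offset":[0.001,0,0.116],"twist":[0,0,0]}]'
python3 -m crank '[{"offset":[0,0,0],"twist":[0,0,0]},{"offset":[0,0,0],"twist":[0,0,0]},{"offset":[0,0,0],"twist":[0,0,0]},{"offset":[0,0,0],"twist":[0,0,0]},{"offset":[0,0,0],"twist":[0,0,0]}]' 0 40
python3 -m crank '[{"offset":[0,0,-0.02],"twist":[0,0,0]},{"offset":[0,0,-0.06],"twist":[0,0,0]},{"offset":[0,0,-0.12],"twist":[0,0,0]},{"offset":[0,0,-0.18],"twist":[0,0,0]},{"offset":[0,0,-0.236],"twist":[0,0,0]},{"offset":[0,0,-0.236],"twist":[0,0,0]}]'
python3 - <<'E'
from h import *
p,R=now();print(p,get_obs()["grip_force"])
for x,z,th in ((.54,.24,0),(.54,.14,0),(.546,.12,.35),(.52,.22,.35)): print(x,z,th,rel([x,.035,z],tilt(th)@Rn.from_euler("z",90,degrees=True).as_matrix()@R0,p,R))
E
```

```text
t: 10.98
tool_pos: [0.421, 0.3534, 0.0055]
tool_rot: [-0.0, 3.14, 0.002]
contact_force: [-0.7, 0.5, 0.9]
opening: 0.0644
grip_force: 0.0
t: 11.6
tool_pos: [0.4212, 0.3535, 0.0063]
tool_rot: [-0.0, 3.14, 0.002]
contact_force: [-1.7, -1.0, 6.9]
opening: 0.0377
grip_force: 39.8
t: 12.35
tool_pos: [0.4229, 0.3546, 0.2491]
tool_rot: [-0.001, 3.13, 0.012]
contact_force: [1.2, 0.2, -0.9]
opening: 0.0373
grip_force: 40.2
[0.42292739 0.35456682 0.24914521] 40.237735274713486
0.54 0.24 0 ([-0.1169, -0.3197, 0.0081], [0.4, 0.7, 0.0])
0.54 0.14 0 ([-0.1157, -0.3205, 0.1081], [0.4, 0.7, 0.0])
0.546 0.12 0.35 ([-0.1214, -0.3206, 0.1281], [0.4, -19.4, -0.1])
0.52 0.22 0.35 ([-0.0966, -0.3198, 0.0278], [0.4, -19.4, -0.1])
```

Stopper held. I'll move over the tipped bin with the tool tilted 0.35 rad.

```bash
python3 -m crank '[{"offset":[-0.012,-0.04,0.008],"twist":[0,-2,0]},{"offset":[-0.024,-0.08,0.012],"twist":[0,-5,0]},{"offset":[-0.036,-0.12,0.014],"twist":[0,-8,0]},{"offset":[-0.048,-0.16,0.014],"twist":[0,-11,0]},{"offset":[-0.06,-0.2,0.014],"twist":[0,-14,0]},{"offset":[-0.07,-0.24,0.014],"twist":[0,-17,0]},{"offset":[-0.08,-0.28,0.014],"twist":[0.4,-19.4,0]},{"offset":[-0.083,-0.32,0.014],"twist":[0.4,-19.4,0]},{"offset":[-0.083,-0.32,0.014],"twist":[0.4,-19.4,0]},{"offset":[-0.083,-0.32,0.014],"twist":[0.4,-19.4,0]}]'
python3 - <<'E'
from h import *
p,R=now();print(p,get_obs()["grip_force"],get_obs()["q"])
print(rel([.55,.035,.112],tilt(.35)@Rn.from_euler("z",90,degrees=True).as_matrix()@R0,p,R))
E
```

```text
t: 13.6
tool_pos: [0.5029, 0.0331, 0.226]
tool_rot: [0.0, 2.804, -0.009]
contact_force: [0.5, -0.5, -0.4]
opening: 0.0379
grip_force: 40.3
[0.50292534 0.03314149 0.22597809] 40.34476410364732 [-0.09657511 -0.48704064  2.10633997  0.02811877  1.18536811 -1.67330442]
([-0.0066, 0.0026, 0.1231], [-0.3, -0.7, 0.0])
```

```bash
python3 -m crank '[{"offset":[-0.004,0.002,0.03],"twist":[0,0,0]},{"offset":[-0.006,0.002,0.07],"twist":[0,0,0]},{"offset":[-0.006,0.002,0.1],"twist":[0,0,0]},{"offset":[-0.006,0.002,0.118],"twist":[0,0,0]},{"offset":[-0.006,0.002,0.122],"twist":[0,0,0]},{"offset":[-0.006,0.002,0.122],"twist":[0,0,0]}]'
```

```text
t: 14.35
tool_pos: [0.5496, 0.0349, 0.1137]
tool_rot: [-0.002, 2.803, -0.009]
contact_force: [-0.1, -0.2, 0.4]
opening: 0.0378
grip_force: 40.4
```

```bash
python3 -m crank '[{"offset":[0,0,0],"twist":[0,0,0]},{"offset":[0,0,0],"twist":[0,0,0]},{"offset":[0,0,0],"twist":[0,0,0]},{"offset":[0,0,0],"twist":[0,0,0]}]' 0.6 20
python3 -m crank '[{"offset":[0,0,-0.03],"twist":[0,0,0]},{"offset":[0,0,-0.07],"twist":[0,0,0]},{"offset":[0,0,-0.11],"twist":[0,0,0]},{"offset":[0.02,-0.05,-0.13],"twist":[0,0,10]},{"offset":[0.04,-0.1,-0.14],"twist":[0,0,20]},{"offset":[0.06,-0.15,-0.14],"twist":[0,0,30]},{"offset":[0.06,-0.2,-0.14],"twist":[0,0,30]},{"offset":[0.06,-0.2,-0.14],"twist":[0,0,30]}]' 0.3
python3 - <<'E'
from h import *
from station import *
a=get_image("side");b=get_image("top")
p,R=now();print(p,R.round(2).tolist(),get_obs()["q"])
A=cv2.resize(a[140:250,230:340],(390,390),interpolation=2);B=cv2.resize(b[150:260,255:365],(390,390),interpolation=2)
cv2.imwrite("pics/g3.png",np.hstack([A,B])[:,:,::-1])
E
```

```text
t: 14.85
tool_pos: [0.5497, 0.034, 0.1138]
tool_rot: [-0.0, 2.802, -0.009]
contact_force: [1.0, -0.1, 0.3]
opening: 0.0515
grip_force: 0.0
t: 15.85
tool_pos: [0.4456, -0.1681, 0.2269]
tool_rot: [0.735, 2.712, 0.114]
contact_force: [-0.0, -0.0, -0.2]
opening: 0.0257
grip_force: 0.0
[ 0.44607701 -0.16528165  0.22669346] [[-0.82, 0.47, 0.33], [0.5, 0.87, -0.01], [-0.29, 0.16, -0.94]] [-0.62538928 -0.55698823  2.15066061  0.19951047  1.27200137 -1.70374508]
```

View pics/g3.png

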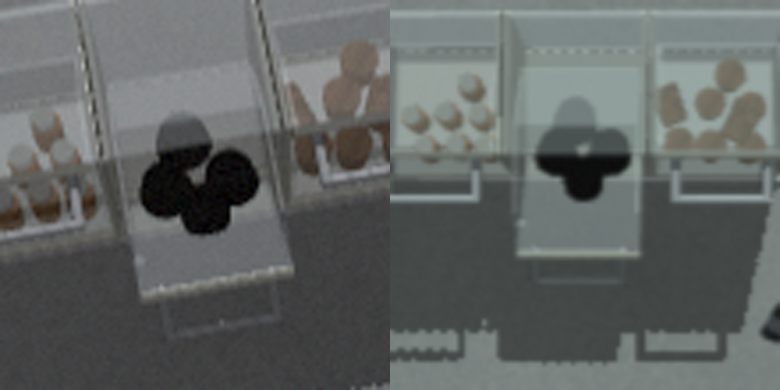

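Both views show four black stoppers inside the tipped bin, which is still on its stop. Now I'll re-grip the bar.

```bash
python3 - <<'E'
from h import *
p,R=now();P=np.array([.605,.035,.041]);bar=P+tilt(.82)@np.array([-.056,0,.112]);Rt=tilt(.6)@R0
t=bar+.019*Rt[:,2];print(bar,t)
print(rel(t-.09*Rt[:,2]+[0,0,.02],Rt,p,R)); print(Rn.from_matrix(Rt).as_rotvec())
E
```

```text
[0.48490728 0.035      0.07646461] [0.49563549 0.035      0.06078323]
([0.122, 0.1613, 0.0659], [-13.8, -7.5, 59.7])
[1.87929547 1.87929547 0.58133421]
```

```bash
python3 -m crank '[{"offset":[0.03,0.04,0.0],"twist":[-2,-1,10]},{"offset":[0.06,0.08,0.01],"twist":[-5,-3,20]},{"offset":[0.09,0.12,0.02],"twist":[-7,-4,30]},{"offset":[0.122,0.1613,0.03],"twist":[-9,-5,40]},{"offset":[0.122,0.1613,0.045],"twist":[-11.5,-6,50]},{"offset":[0.122,0.1613,0.0659],"twist":[-13.8,-7.5,59.7]},{"offset":[0.122,0.1613,0.0659],"twist":[-13.8,-7.5,59.7]},{"offset":[0.122,0.1613,0.0659],"twist":[-13.8,-7.5,59.7]},{"offset":[0.122,0.1613,0.0659],"twist":[-13.8,-7.5,59.7]}]' 0.3
python3 - <<'E'
from h import *
from station import *
p,R=now();Rt=tilt(.6)@R0;t=np.array([.4956,.035,.0608])
print(p,R.round(3).tolist(),get_obs()["q"])
for b in(.09,.03,.0): print(rel(t-b*Rt[:,2],Rt,p,R))
E
```

```text
t: 17.08
tool_pos: [0.4449, 0.0359, 0.1557]
tool_rot: [1.875, 1.882, 0.583]
contact_force: [0.0, 0.6, 0.2]
opening: 0.0258
grip_force: 0.0
[0.44493673 0.03587101 0.15573485] [[-0.003, 0.824, 0.566], [1.0, 0.003, 0.002], [-0.0, 0.566, -0.824]] [-0.1368601  -0.86536198  2.48984198  0.09908541  0.92251776 -0.17587585]
([-0.0009, -0.0118, 0.0169], [0.1, -0.1, 0.2])
([-0.001, -0.0119, 0.0769], [0.1, -0.1, 0.2])
([-0.001, -0.012, 0.1069], [0.1, -0.1, 0.2])
```

```bash
python3 -m crank '[{"offset":[-0.001,-0.012,0.017],"twist":[0,0,0]},{"offset":[-0.001,-0.012,0.045],"twist":[0,0,0]},{"offset":[-0.001,-0.012,0.065],"twist":[0,0,0]},{"offset":[-0.001,-0.012,0.078],"twist":[0,0,0]}]'
python3 -m crank '[{"offset":[0,0,0.01],"twist":[0,0,0]},{"offset":[0,0,0.02],"twist":[0,0,0]},{"offset":[0,0,0.029],"twist":[0,0,0]},{"offset":[0,0,0.029],"twist":[0,0,0]}]'
python3 -m crank '[{"offset":[0,0,0],"twist":[0,0,0]},{"offset":[0,0,0],"twist":[0,0,0]},{"offset":[0,0,0],"twist":[0,0,0]},{"offset":[0,0,0],"twist":[0,0,0]}]' 0 20
python3 - <<'E'
from h import *
P=np.array([.605,.035,.041]);h=np.array([-.056,0,.112])
def pose(th):
    ti=.05+.55*th/.82; R=tilt(ti)@R0; return P+tilt(th)@h+.019*R[:,2],R
p0,R_0=pose(.82);print(p0,now())
for th in(.78,.72,.65,.58,.51,.44,.37,.3,.24,.19): print(th,rel(*pose(th),p0,R_0))
E
```

```text
t: 17.58
tool_pos: [0.4794, 0.0343, 0.0834]
tool_rot: [1.878, 1.881, 0.582]
contact_force: [-0.8, 1.1, 0.3]
opening: 0.0254
grip_force: 0.0
t: 18.08
tool_pos: [0.4954, 0.0343, 0.0598]
tool_rot: [1.878, 1.881, 0.582]
contact_force: [0.1, -0.6, -0.2]
opening: 0.0255
grip_force: 0.0
t: 18.58
tool_pos: [0.4958, 0.0342, 0.0607]
tool_rot: [1.877, 1.879, 0.583]
contact_force: [0.1, 0.7, 1.4]
opening: 0.0071
grip_force: 19.7
[0.49563549 0.035      0.06078323] (array([0.49578196, 0.03420531, 0.06069888]), array([[-1.13136548e-03,  8.24214027e-01,  5.66277280e-01],
       [ 9.99999357e-01,  8.87241836e-04,  7.06522411e-04],
       [ 7.99007879e-05,  5.66277715e-01, -8.24214501e-01]]))
0.78 ([0.0, 0.0034, -0.0031], [1.5, 0.0, 0.0])
0.72 ([0.0, 0.0088, -0.0075], [3.8, 0.0, 0.0])
0.65 ([0.0, 0.0154, -0.0121], [6.5, 0.0, 0.0])
0.58 ([0.0, 0.0223, -0.0163], [9.2, 0.0, 0.0])
0.51 ([0.0, 0.0295, -0.0199], [11.9, 0.0, 0.0])
0.44 ([0.0, 0.0369, -0.023], [14.6, 0.0, 0.0])
0.37 ([0.0, 0.0445, -0.0256], [17.3, 0.0, 0.0])
0.3 ([0.0, 0.0522, -0.0276], [20.0, 0.0, 0.0])
0.24 ([0.0, 0.0589, -0.0289], [22.3, 0.0, 0.0])
0.19 ([0.0, 0.0646, -0.0296], [24.2, 0.0, 0.0])
```

```bash
python3 -m crank '[{"offset":[0,0.0034,-0.0031],"twist":[1.5,0,0]},{"offset":[0,0.006,-0.0053],"twist":[2.6,0,0]},{"offset":[0,0.0088,-0.0075],"twist":[3.8,0,0]},{"offset":[0,0.0121,-0.0098],"twist":[5.1,0,0]},{"offset":[0,0.0154,-0.0121],"twist":[6.5,0,0]},{"offset":[0,0.0188,-0.0142],"twist":[7.8,0,0]},{"offset":[0,0.0223,-0.0163],"twist":[9.2,0,0]},{"offset":[0,0.0259,-0.0181],"twist":[10.5,0,0]},{"offset":[0,0.0295,-0.0199],"twist":[11.9,0,0]},{"offset":[0,0.0332,-0.0215],"twist":[13.2,0,0]},{"offset":[0,0.0369,-0.023],"twist":[14.6,0,0]},{"offset":[0,0.0407,-0.0243],"twist":[16,0,0]},{"offset":[0,0.0445,-0.0256],"twist":[17.3,0,0]},{"offset":[0,0.0484,-0.0266],"twist":[18.7,0,0]},{"offset":[0,0.0522,-0.0276],"twist":[20,0,0]},{"offset":[0,0.0556,-0.0283],"twist":[21.2,0,0]},{"offset":[0,0.0589,-0.0289],"twist":[22.3,0,0]},{"offset":[0,0.0618,-0.0293],"twist":[23.3,0,0]},{"offset":[0,0.0646,-0.0296],"twist":[24.2,0,0]},{"offset":[0,0.0646,-0.0296],"twist":[24.2,0,0]}]' 0 30
python3 - <<'E'
from h import *
P=np.array([.605,.035,.041]);h=np.array([-.056,0,.112])
def pose(th):
    ti=.05+.55*th/.82; R=tilt(ti)@R0; return P+tilt(th)@h+.019*R[:,2],R
p0,R_0=pose(.19);print(p0,now()[0])
for th in(.15,.12,.1,.08,.06,.04,.02,0,-.02,-.03,-.04): print(th,rel(*pose(th),p0,R_0))
E
```

```text
t: 21.08
tool_pos: [0.5331, 0.0339, 0.1226]
tool_rot: [2.125, 2.128, 0.191]
contact_force: [-3.1, -4.6, 4.1]
opening: 0.0068
grip_force: 30.2
[0.53220924 0.035      0.1217067 ] [0.53313929 0.03386084 0.12259157]
0.15 ([0.0, 0.004, -0.0022], [1.5, 0.0, 0.0])
0.12 ([0.0, 0.007, -0.0038], [2.7, 0.0, 0.0])
0.1 ([0.0, 0.0091, -0.0047], [3.5, 0.0, 0.0])
0.08 ([0.0, 0.0112, -0.0057], [4.2, 0.0, 0.0])
0.06 ([0.0, 0.0133, -0.0066], [5.0, 0.0, 0.0])
0.04 ([0.0, 0.0154, -0.0074], [5.8, 0.0, 0.0])
0.02 ([0.0, 0.0175, -0.0082], [6.5, 0.0, 0.0])
0 ([0.0, 0.0196, -0.009], [7.3, 0.0, 0.0])
-0.02 ([0.0, 0.0218, -0.0097], [8.1, 0.0, 0.0])
-0.03 ([0.0, 0.0229, -0.0101], [8.5, 0.0, 0.0])
-0.04 ([0.0, 0.024, -0.0104], [8.8, 0.0, 0.0])
```

```bash
python3 -m crank '[{"offset":[0,0.002,-0.0011],"twist":[0.8,0,0]},{"offset":[0,0.004,-0.0022],"twist":[1.5,0,0]},{"offset":[0,0.0055,-0.003],"twist":[2.1,0,0]},{"offset":[0,0.007,-0.0038],"twist":[2.7,0,0]},{"offset":[0,0.0081,-0.0043],"twist":[3.1,0,0]},{"offset":[0,0.0091,-0.0047],"twist":[3.5,0,0]},{"offset":[0,0.0102,-0.0052],"twist":[3.9,0,0]},{"offset":[0,0.0112,-0.0057],"twist":[4.2,0,0]},{"offset":[0,0.0123,-0.0062],"twist":[4.6,0,0]},{"offset":[0,0.0133,-0.0066],"twist":[5,0,0]},{"offset":[0,0.0144,-0.007],"twist":[5.4,0,0]},{"offset":[0,0.0154,-0.0074],"twist":[5.8,0,0]},{"offset":[0,0.0165,-0.0078],"twist":[6.1,0,0]},{"offset":[0,0.0175,-0.0082],"twist":[6.5,0,0]},{"offset":[0,0.0186,-0.0086],"twist":[6.9,0,0]},{"offset":[0,0.0196,-0.009],"twist":[7.3,0,0]},{"offset":[0,0.0196,-0.009],"twist":[7.3,0,0]}]'
```

```text
t: 23.2
tool_pos: [0.55, 0.0336, 0.1343]
tool_rot: [2.193, 2.196, 0.055]
contact_force: [-3.8, -5.1, 3.3]
opening: 0.0065
grip_force: 30.2
```

```bash
python3 -m crank '[{"offset":[0,0.0005,0],"twist":[0,0,0]},{"offset":[0,0.001,0],"twist":[0,0,0]},{"offset":[0,0.001,0],"twist":[0,0,0]}]'; python3 -m crank '[{"offset":[0,0.0005,0],"twist":[0,0,0]},{"offset":[0,0.001,0],"twist":[0,0,0]},{"offset":[0,0.001,0],"twist":[0,0,0]}]'
```

```text
t: 23.58
tool_pos: [0.55, 0.0336, 0.1342]
tool_rot: [2.195, 2.197, 0.052]
contact_force: [-7.8, -4.5, 6.5]
opening: 0.0068
grip_force: 30.4
t: 23.95
tool_pos: [0.55, 0.0336, 0.1343]
tool_rot: [2.196, 2.199, 0.049]
contact_force: [-11.4, -4.4, 9.5]
opening: 0.0067
grip_force: 30.7
```

```bash
python3 -m crank '[{"offset":[0,0.001,0],"twist":[0,0,0]},{"offset":[0,0.002,0],"twist":[0,0,0]},{"offset":[0,0.0025,0],"twist":[0,0,0]},{"offset":[0,0.0025,0],"twist":[0,0,0]},{"offset":[0,0.0025,0],"twist":[0,0,0]}]'; python3 -m crank '[{"offset":[0,-0.002,0],"twist":[0,0,0]},{"offset":[0,-0.0045,0],"twist":[0,0,0]},{"offset":[0,-0.0045,0],"twist":[0,0,0]}]'
```

```text
t: 24.58
tool_pos: [0.5501, 0.0336, 0.1342]
tool_rot: [2.199, 2.203, 0.041]
contact_force: [-22.0, -5.1, 15.5]
opening: 0.0065
grip_force: 31.6
t: 24.95
tool_pos: [0.5498, 0.0336, 0.1342]
tool_rot: [2.193, 2.196, 0.055]
contact_force: [-3.1, -4.8, 3.9]
opening: 0.0068
grip_force: 30.3
```

Pressed to 22 N against the stop with no further movement. I'll release, withdraw upward and look.

```bash
python3 -m crank '[{"offset":[0,0,0],"twist":[0,0,0]},{"offset":[0,0,0],"twist":[0,0,0]},{"offset":[0,0,0],"twist":[0,0,0]},{"offset":[0,0,0],"twist":[0,0,0]}]' 0.3 20
python3 -m crank '[{"offset":[0,0,-0.01],"twist":[0,0,0]},{"offset":[0,0,-0.03],"twist":[0,0,0]},{"offset":[0,0,-0.06],"twist":[0,0,0]},{"offset":[0,-0.02,-0.1],"twist":[0,0,0]},{"offset":[0,-0.05,-0.11],"twist":[0,0,0]},{"offset":[-0.05,-0.08,-0.11],"twist":[0,0,0]},{"offset":[-0.1,-0.1,-0.11],"twist":[0,0,0]},{"offset":[-0.15,-0.12,-0.11],"twist":[0,0,0]},{"offset":[-0.2,-0.12,-0.11],"twist":[0,0,0]},{"offset":[-0.25,-0.12,-0.11],"twist":[0,0,0]},{"offset":[-0.25,-0.12,-0.11],"twist":[0,0,0]},{"offset":[-0.25,-0.12,-0.11],"twist":[0,0,0]}]'
python3 - <<'E'
from h import *
from station import *
a=get_image("side");b=get_image("top");print(now()[0],proj("top",[.55,.035,.153]))
A=cv2.resize(a[130:250,220:340],(390,390),interpolation=2);B=cv2.resize(b[140:240,255:355],(390,390),interpolation=2)
cv2.imwrite("pics/g4.png",np.hstack([A,B])[:,:,::-1])
E
```

```text
t: 25.45
tool_pos: [0.5496, 0.0345, 0.1332]
tool_rot: [2.194, 2.197, 0.056]
contact_force: [0.7, 0.0, 0.8]
opening: 0.0259
grip_force: 0.0
t: 26.95
tool_pos: [0.4247, -0.2158, 0.2382]
tool_rot: [2.194, 2.196, 0.057]
contact_force: [-0.3, 0.3, -0.8]
opening: 0.0256
grip_force: 0.0
[ 0.42474959 -0.21502584  0.2377128 ] [306.8 205.5]
```

View pics/g4.png

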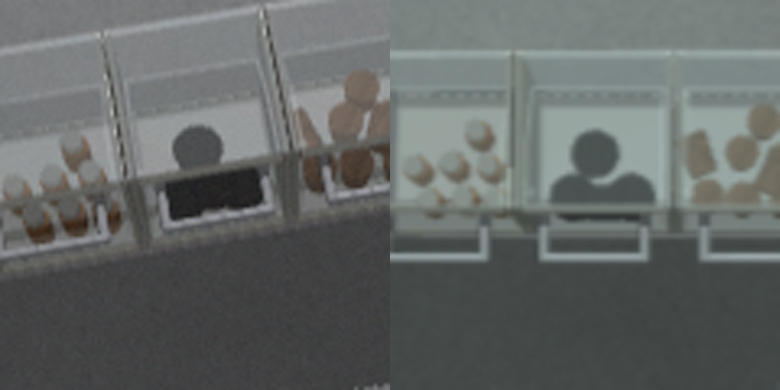

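The middle bar is level with its neighbours (top row ≈206), so the bin is fully shut. All the black stoppers are inside and the other bins are shut.

```bash
python3 -c "
from station import *
print(finish_job())"
```

```text
the job is handed in; nothing more can be done
None
```

The stray black stopper is in with the other three, the rubber-stopper bin is pressed fully shut, the other two bins stayed shut, the glassware was not touched, and the job is handed in at about 27 s; the one doubt is that joint 3 briefly read 2.584 rad against its 2.58 limit while I backed away from the tipped bin.

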